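Put a laminated blank under the screw press and tighten it half a turn past touching

ROBOT

A 6-joint arm with a two-finger parallel gripper is mounted at the origin on the work surface; the furniture and walls round the work are solid. World frame = base frame: x ahead of the robot, y to its left, z up, the work surface at z = 0. Lengths are in mm, angles in rad, forces in N, time in s.
With the tool pointing down it reaches from about 350 to 775 mm from the base axis. Payload 5.5 kg.
Tool frame: the origin (TCP) lies between the finger pads; the fingertips stand 11 mm ahead of it and the grasp point (between the pads) lies 8 mm behind it; z points along the fingers, y is the line along which they close (so a half turn about z gives the same grasp; the last joint's range is limited). The gripper opens to 85 mm and grips with 20 to 120 N. Pads are 22 mm wide; open, the fingers measure 114 mm over their backs; the gripper's body (76 mm by 85 mm) begins 54 mm behind the grasp point. The pads swing forward as they close: fully open they stand 13 mm farther back than shut.
Start: joints at [1.049, 0.313, 0.046, 1.304, 0, 1.431], TCP at [214.267, 533.629, 242.323] pointing down, gripper open.
Joint ranges: [-2.76, 2.76], [-0.86, 1.69], [-1.03, 1.26], [-2.2, 2.34], [-1.47, 1.5], [-3.14, 3.14]. Speed limits (rad/s): [2.57, 2.57, 3.14, 3.14, 3.14, 3.14].

INTERFACE

Orientations are given as a unit quaternion [w, x, y, z].
In Python, from rig import readout, viewer, manip, nets gives the robot as it stands.
- The arm moves only by the tool servo_tool, never from a script. Its arguments are lists of equal length, an entry for each row: "dp": the shift along the tool's x, y, z in mm, a list of three; "spin": the turn about the tool's z in rad; "jaw": the opening, from -1 (shut) to 1 (fully open). In form: {"dp": [[tx, ty, tz], ...], "spin": [spin, ...], "jaw": [jaw, ...]}. A call has 1 to 8 rows; each row is the pose to reach, as a shift and turn from the pose commanded when the call began, along the tool's axes at that moment; what a row does not reach only later rows make up. A row lasts 1/12 s, in which the tool goes at most 41.7 mm and 7.16 degrees, less where a joint would pass 70% of its speed; a pose out of reach is approached as far as the arm can. A call with a gripper value outside its range is refused whole. The fingers move at their own pace and stop on an object; "force" is the grip in N (left out, the last holds). Time passes only in rows, so rows that repeat a pose let the fingers close. It gives the time, the measured TCP pose, the force, the opening and the grip force at its end, in the units of the state.
- readout.sense(): the state, without advancing time (a new reading comes with each control period).
- viewer.get_image(name): name is "scene" or "top" or "wrist"; returns a dict with "pixels" (384x512x3 uint8, blue, green, red), "depth" (384x512 float32, mm along the optical axis (not along the pixel's ray), 0 where there is no reading), "mtx" (3x3 intrinsics, pixels), "world_from_camera" (4x4, takes a point from camera to world coordinates); the wrist camera has in their place "tool_from_camera" (4x4, takes a point from camera to tool coordinates, whose origin is the TCP and whose axes are the flange's). Camera axes: x right, y down, z forward; pixel columns grow to the right and rows downward; lengths in mm; the calibration is good to about 2 mm. A picture is of the moment at which its call begins: read the wrist's pose just before it.
- manip.hand_in(): hands the job in; it is judged then, once.
Trained networks look in the newest picture that a camera, given by its name, has taken for a name from the list of things; names that differ only in an ending like _2 or _b are one class to them, and where a whole thing is asked for, a point or a joint stands for the part that bears it (a point fixed in the world has none). Each returns a list of dicts, best first, with "score" (0 to 1); they miss things now and then, are a little off and sometimes report something else, mostly with a low value. They report only what shows in the picture. A call takes as long as a camera call.
- nets.look_for(camera, thing): "bbox" ([centre column, centre row, width, height] in pixels, round what is visible of it).
- nets.outline_of(camera, thing): "region" (384x512 bool, what is visible of it) and "bbox" ([centre column, centre row, width, height] in pixels, round what is visible of it).
- nets.landmark_of(camera, thing): "uv" ([column, row] in pixels: a listed point, or the origin of a listed thing).
The state is a dict: "time_s": time; "joints": joint angles; "joint_velocities": joint speeds; "effort": joint torques, N m; "eef_pos": TCP position; "tool_rot": TCP orientation; "wrist_force": force on the tool from outside, world axes, zero at the start; "wrist_torque": the same for the moment, N m; "gripper_width": finger opening in mm; "grasp_force": force on a finger pad.
Only numpy, scipy, OpenCV 4.12 (cv2) and the standard library are available. Lean on these libraries where they do the work, as an engineer would, in place of code of your own. Each camera call takes 0.05 s, during which the arm holds its last target. There are 200 camera calls.

TASK

Push the laminated wooden blank along its channel in the bench press until it is fully home against the end stop. Then wind the crank clockwise (seen from above) until the pad just touches the blank, and go on half a turn more from there, no further. Leave the crank there, and do not disturb the glue bottle, the offcut or the sanding block.

Things in the scene. Friction and masses are not known exactly. Their poses are not given: they have to be found in the camera images.
- press: Fixed bench screw press on a plywood base 150 x 320 x 22 mm, long side along its own y. Origin: centre of the base's underside, on the table, straight below the vertical screw axis; z up. Two low dark wood rails on the base (inner faces at x = -31 and +31 mm, tops 34 mm above the table, y -145 to +155 mm) form a channel along y, open at the +y end.
- stop_face (a point): Middle of the upper edge of the dark wood end stop that closes the channel at its -y end: press x 0, y -150 mm, 48 mm above the table. Its face looks to the press's +y.
- bridge_top (a point): Middle of the top of the steel bridge that stands across the channel over the blank, on the screw axis, 136 mm above the table. The bridge is 146 x 46 x 30 mm (press x by y by z), on two round posts of 20 mm at press x = -56 and +56 mm, y 0; nuts on its ends reach 148 mm above the table.
- blank: The work: loose blank of three wood laminations, 58 x 300 x 24 mm, about 0.3 kg, lying in the channel on the base (underside 22 mm above the table). Origin: centre of its underside; length along its y, parallel to the press's y. It starts 30 to 80 mm out toward the press's +y, that end sticking out over the table; home against the stop, its origin is at x 0 (within 2 mm), y 0 of the press.
- pad: Round steel pressing pad 52 mm across at the lower end of the screw, below the bridge; origin: centre of its flat underside. It does not turn. It goes down 14 mm a turn until it rests on the blank; then a stiff spring inside takes up the travel (about 8 N at first touch, 36 N after half a turn).
- crank_grip (a point): Middle of the crank's upright round wooden knob (22 mm across, 45 mm tall), 65 mm from the screw axis, 203 mm above the table at screw 0 and 14 mm lower each turn. The knob stands on the end of a flat steel arm 18 x 10 mm; the hub reaches 10 mm above the arm. Closed fingers can push the knob round from behind; it takes 2 to 4 N there and stays where it is left.
- screw (a joint): Angle of the crank, rad; grows as the crank is turned clockwise seen from above, which lowers the pad. At 0 the knob lies toward the press's -x, at 1.57 toward its +y. It starts between -2.0 and 2.2. The pad touches the blank at 5.39.
- glue_bottle: Bystander: standing glue bottle, 60 mm across, 183 mm tall; origin: centre of its underside.
- offcut: Bystander: pine offcut 127 x 82 x 32 mm lying on the table; origin: centre of its underside.
- sanding_block: Bystander: sanding block 126 x 94 x 29 mm lying on the table; origin: centre of its underside.

How it is judged (in metres and radians):
On the way, in this order (a step that is already met when the one before it is completed fails the run):
1. the blank is fully home against the end stop (within 5 mm), the pad still clear of it (y of blank in the frame of press below 0.005 m and value of joint screw below 5.2 rad), for 0.2 s.
2. the pad has been wound down onto the blank (y of blank in the frame of press below 0.005 m and contact force between pad and blank above 2 N), for 0.05 s.
At the end, for the whole second after the job is handed in: The blank is home against the end stop (within 5 mm), the pad presses on it, and the crank stands half a turn past first touch, to within an eighth of a turn either way; all at rest (y of blank in the frame of press between -0.005 and 0.005 m and value of joint screw between 7.75 and 9.31 rad and contact force between pad and blank above 10 N and linear speed of blank below 0.01 m/s).
It fails at once if the screw is wound more than three quarters of a turn past touching (value of joint screw above 10.1 rad).
It fails at once if the glue bottle, the offcut or the sanding block is disturbed (moved more than 3 cm) (distance of any of glue_bottle, offcut, sanding_block from where it was at the start of the episode above 0.03 m).
It also fails if it takes over 58 s, if anything falls off the work surface, if the arm or the gripper's body presses on something with over 40 N, if the wrist force passes 120 N, or if a joint passes its speed limit or range.

## Working session

There is one attempt and no reset: what is moved stays moved. The work goes in short steps, Python scripts to look and compute and a tool call to move; the robot and the scene stay as the last step left them, time stands still between calls to the robot, and variables do not carry over. Pictures are saved under pics/ and viewed, at most 10 in all, crops included, and the job is handed in when it is done.

Besides the shell and the picture viewer there is one more tool, called after "Call:" by a JSON object that holds its "api" and its "payload". servo_tool: Moves the arm, as the interface text tells. Its arguments: {"type":"object","properties":{"dp":{"type":"array","items":{"type":"array","items":{"type":"number"}}},"spin":{"type":"array","items":{"type":"number"}},"jaw":{"type":"array","items":{"type":"number"}},"force":{"type":"number"}},"required":["dp","spin","jaw"]}

```bash
mkdir -p pics; ls
cat > h.py <<'E'
import numpy as np, cv2
from scipy.spatial.transform import Rotation as R
from rig import readout, viewer, manip, nets
def pose():
    s=readout.sense(); T=np.eye(4); q=s['tool_rot']
    T[:3,:3]=R.from_quat([q[1],q[2],q[3],q[0]]).as_matrix(); T[:3,3]=s['eef_pos']; return s,T
def grab(n):
    s,T=pose(); d=viewer.get_image(n)
    d['W']=T@d['tool_from_camera'] if n=='wrist' else d['world_from_camera']; return d
def ray(d,uv):
    v=np.linalg.inv(d['mtx'])@[uv[0],uv[1],1]; return d['W'][:3,3], d['W'][:3,:3]@v
def atz(d,uv,z):
    o,v=ray(d,uv); return o+v*(z-o[2])/v[2]
def dep(d,uv):
    o,v=ray(d,uv); u=np.round(uv).astype(int); return o+v*d['depth'][u[1],u[0]]
E
python3 - <<'E'
from h import *
np.set_printoptions(precision=1,suppress=True)
s,T=pose(); print(s); print(T)
ims={}
for c in ('scene','top'):
    d=grab(c); ims[c]=d; print(c,d['W'])
    for t in ('press','blank','pad','glue_bottle','offcut','sanding_block','stop_face','bridge_top','crank_grip'):
        r=nets.landmark_of(c,t)
        for q in r[:2]:
            try: p=dep(d,q['uv'])
            except Exception as e: p=e
            print(c,t,round(q['score'],2),np.array(q['uv']),p)
    cv2.imwrite(f'pics/{c}.png',d['pixels'])
cv2.imwrite('pics/w.png',grab('wrist')['pixels'])
E
```

```text
pics
{'time_s': 0.0, 'joints': array([1. , 0.3, 0. , 1.3, 0. , 1.4]), 'joint_velocities': array([-0.,  0.,  0., -0., -0., -0.]), 'effort': array([ -0. , -48.1,  29.9,   0. ,  -0. ,   0. ]), 'eef_pos': array([214. , 533.1, 241.4]), 'tool_rot': array([-0. ,  0.2,  1. , -0. ]), 'wrist_force': array([ 0.4, -0.7, -0.1]), 'wrist_torque': array([-0.1, -0. ,  0. ]), 'grasp_force': 0.0, 'gripper_width': 85.70081575118355}
[[ -0.9   0.4  -0.  214. ]
 [  0.4   0.9  -0.  533.1]
 [  0.   -0.   -1.  241.4]
 [  0.    0.    0.    1. ]]
scene [[   0.7   -0.5    0.6 -320.6]
 [  -0.7   -0.5    0.5 -815.3]
 [   0.    -0.7   -0.7 1174.4]
 [   0.     0.     0.     1. ]]
scene press 0.69 [267.1 212.9] [548.9 -98.4  45. ]
scene blank 0.7 [258.1 196.3] [527.7 -75.5 121.1]
scene pad 0.52 [266.9 292.6] [ 316.1 -301.    28.3]
scene pad 0.5 [324.9 272.4] [ 488.5 -382.5   29.1]
scene glue_bottle 0.67 [263.5 201.5] [554.9 -76.   79.1]
scene glue_bottle 0.57 [260.  167.4] [730.4  94.6  23.5]
scene offcut 0.59 [324.1 272.7] [ 484.2 -382.3   31.5]
scene offcut 0.33 [264.  292.3] [ 310.4 -294.8   29.8]
scene sanding_block 0.85 [267.2 291.9] [ 316.3 -301.8   32.2]
scene stop_face 0.84 [289.1 229.2] [ 560.  -186.1   20.1]
scene bridge_top 0.7 [269.8 188.6] [573.1 -85.9 130.9]
scene crank_grip 0.82 [281.7 176.4] [ 562.  -140.1  222.2]
top [[  -0.    -1.     0.2  263.7]
 [  -1.     0.    -0.   -97.5]
 [   0.    -0.2   -1.  1438.7]
 [   0.     0.     0.     1. ]]
top press 0.9 [238.4 186.1] [548.9 -67.7 138.6]
top blank 0.73 [189.8 137.6] [736.   91.3  76. ]
top blank 0.67 [223.  178.2] [599.7 -14.4  40.8]
top glue_bottle 0.89 [190.2 138.3] [733.7  90.   75.5]
top offcut 0.89 [325.3 203.2] [ 500.8 -354.    36.2]
top sanding_block 0.67 [305.6 261.2] [ 312.9 -276.5   25.1]
top stop_face 0.94 [286. 198.] [ 521.8 -222.5   47.7]
top bridge_top 0.67 [234.3 179.7] [569.2 -55.6 141.8]
top crank_grip 0.49 [260.9 173. ] [ 263.7  -97.5 1438.7]
```

Run:
```python
import cv2
a=cv2.imread('pics/scene.png');b=cv2.imread('pics/top.png')
cv2.imwrite('pics/v1.png',cv2.resize(a[90:330,150:410],(780,600)*1 if 0 else (650,600),interpolation=cv2.INTER_CUBIC))
cv2.imwrite('pics/v2.png',cv2.resize(b[90:310,130:390],(709,600),interpolation=cv2.INTER_CUBIC))
```

```text
(no output)
```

View pics/v1.png

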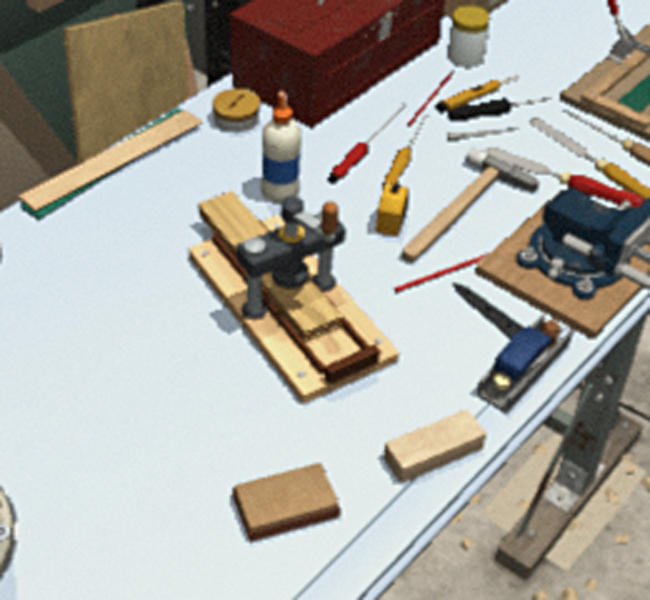

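View pics/v2.png

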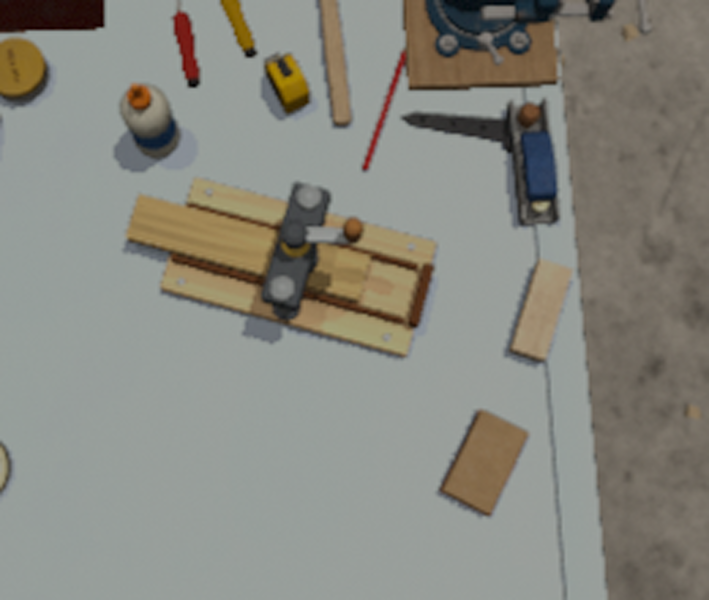

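The scene crop shows the press with the blank pulled out toward the bottle. The sanding block and offcut are in front, clear of the press. The top crop shows the stop at about (422,295), the hub at about (293,240), the knob at about (352,228) on the stop side, the blank's outer end at about (135,220), and the bottle at about (150,120).

Run:
```python
from h import *
np.set_printoptions(precision=2,suppress=True)
s,T=pose(); print(T, viewer.get_image('wrist')['tool_from_camera'])
def cloud(d):
    h,w=d['depth'].shape; u,v=np.meshgrid(np.arange(w),np.arange(h))
    P=np.stack([u,v,np.ones_like(u)],-1)@np.linalg.inv(d['mtx']).T*d['depth'][...,None]
    return P@d['W'][:3,:3].T+d['W'][:3,3]
for c in ('top','scene'):
    d=grab(c); X=cloud(d)
    for t in ('press','blank','crank_grip','glue_bottle'):
        for r in nets.outline_of(c,t)[:1]:
            m=r['region']&(d['depth']>0); P=X[m]
            print(c,t,round(r['score'],2),m.sum(),P.mean(0),np.percentile(P,[2,98],axis=0).round(0).tolist())
            if t=='press':
                for lo,hi in((14,30),(120,145),(28,60)):
                    Q=P[(P[:,2]>lo)&(P[:,2]<hi)]
                    if len(Q)>5: print(lo,hi,len(Q),cv2.minAreaRect(Q[:,:2].astype(np.float32)))
            if t=='blank': print(cv2.minAreaRect(P[(P[:,2]>35)&(P[:,2]<60)][:,:2].astype(np.float32)))
```

```text
[[ -0.93   0.37   0.   214.28]
 [  0.37   0.93   0.   533.62]
 [ -0.     0.    -1.   242.33]
 [  0.     0.     0.     1.  ]] [[   0.     -0.96   -0.28   71.2 ]
 [   1.      0.      0.     -0.7 ]
 [  -0.     -0.28    0.96 -132.73]
 [   0.      0.      0.      1.  ]]
top press 0.86 3170 [559.76 -84.66  55.38] [[474.0, -223.0, 14.0], [673.0, 83.0, 195.0]]
14 30 1945 ((573.8465576171875, -68.26939392089844), (320.221923828125, 150.63880920410156), 72.18501281738281)
120 145 474 ((572.7288818359375, -68.47969818115234), (45.84785842895508, 144.3865966796875), 72.38452911376953)
28 60 440 ((570.9110107421875, -73.12910461425781), (317.4139404296875, 138.8144073486328), 72.88850402832031)
top blank 0.57 1364 [596.76   5.09  43.13] [[529.0, -147.0, 3.0], [661.0, 136.0, 51.0]]
((592.3049926757812, -6.3419189453125), (300.50811767578125, 64.92935180664062), 72.93778228759766)
top crank_grip 0.71 228 [571.46 -99.99 189.75] [[559.0, -143.0, 24.0], [621.0, -57.0, 230.0]]
top glue_bottle 0.9 424 [741.9  104.46  94.05] [[726.0, 80.0, -1.0], [766.0, 136.0, 164.0]]
scene press 0.96 3018 [ 550.42 -100.46   61.89] [[469.0, -230.0, 8.0], [647.0, 79.0, 207.0]]
14 30 1398 ((576.6895141601562, -67.35575866699219), (330.0361328125, 153.10897827148438), 71.93799591064453)
120 145 363 ((576.0406494140625, -71.71658325195312), (52.33902359008789, 149.75796508789062), 69.76432800292969)
28 60 570 ((573.6491088867188, -75.2855224609375), (317.70147705078125, 147.07774353027344), 71.69165802001953)
scene blank 0.87 741 [585.42 -25.28  46.16] [[528.0, -152.0, 30.0], [653.0, 129.0, 54.0]]
((596.725830078125, -8.937820434570312), (301.9707946777344, 62.93977355957031), 72.49995422363281)
scene crank_grip 0.55 294 [594.02 -83.34 169.17] [[561.0, -144.0, -1.0], [767.0, 83.0, 231.0]]
scene glue_bottle 0.95 476 [745.22  97.83  89.58] [[727.0, 79.0, 15.0], [770.0, 124.0, 164.0]]
```

```bash
cat > p.py <<'E'
# plan: world waypoints -> rounded rows; keeps the commanded pose in cmd.npy (x,y,z,psi = yaw of tool y)
import sys, os, json, numpy as np
from math import *
C=np.array([573.8,-68.3]); PHI=radians(72.2)
if os.path.exists('press.json'):
    q=json.load(open('press.json')); C=np.array(q[:2]); PHI=q[2]
ey=np.array([cos(PHI),sin(PHI)]); ex=np.array([sin(PHI),-cos(PHI)])
def P(x,y): return C+x*ex+y*ey
def cmd(): return np.load('cmd.npy')
def plan(wps,jaw=-1):
    "wps: list of (press x, press y, z, psi)"
    c=cmd(); s,k=sin(c[3]),cos(c[3]); tx=np.array([-s,k]); ty=np.array([k,s]); dp=[];sp=[]
    for x,y,z,psi in wps:
        d=P(x,y)-c[:2]; dp.append([round(float(d@tx)),round(float(d@ty)),round(c[2]-z)]); sp.append(round(c[3]-psi,3))
    print(json.dumps(dict(dp=dp,spin=sp,jaw=[jaw]*len(dp))))
    a=dp[-1]; np.save('cmd.npy',[*(c[:2]+a[0]*tx+a[1]*ty),c[2]-a[2],c[3]-sp[-1]])
E
python3 - <<'E'
from p import *; from h import *
s,T=pose(); psi=atan2(T[1,1],T[0,1]); print(psi,PHI,T[:3,3])
np.save('cmd.npy',[214.27,533.63,242.32,psi])
plan([(0,270,242,PHI)]*8); plan([(0,270,242,PHI)]*8)
E
```

```text
1.1889649421364183 1.260127719939906 [214.27975675 533.63419768 242.36041979]
{"dp": [[-539, -155, 0], [-539, -155, 0], [-539, -155, 0], [-539, -155, 0], [-539, -155, 0], [-539, -155, 0], [-539, -155, 0], [-539, -155, 0]], "spin": [-0.071, -0.071, -0.071, -0.071, -0.071, -0.071, -0.071, -0.071], "jaw": [-1, -1, -1, -1, -1, -1, -1, -1]}
{"dp": [[0, 0, 0], [0, 0, 0], [0, 0, 0], [0, 0, 0], [0, 0, 0], [0, 0, 0], [0, 0, 0], [0, 0, 0]], "spin": [-0.0, -0.0, -0.0, -0.0, -0.0, -0.0, -0.0, -0.0], "jaw": [-1, -1, -1, -1, -1, -1, -1, -1]}
```

Call:
{"api": "servo_tool", "payload": {"dp": [[-539,-155,0],[-539,-155,0],[-539,-155,0],[-539,-155,0],[-539,-155,0],[-539,-155,0],[-539,-155,0],[-539,-155,0]], "spin": [-0.071,-0.071,-0.071,-0.071,-0.071,-0.071,-0.071,-0.071], "jaw": [-1,-1,-1,-1,-1,-1,-1,-1]}}

```text
time_s: 2.27
eef_pos: [478.6, 327.3, 242.6]
tool_rot: [0.0, 0.155, 0.988, 0.0]
wrist_force: [0.6, 0.5, 0.1]
gripper_width: -0.1
grasp_force: 0.0
```

Call:
{"api": "servo_tool", "payload": {"dp": [[-212,-78,0],[-212,-78,0],[-212,-78,0],[-212,-78,0],[-212,-78,0],[-212,-78,0],[-212,-78,0],[-212,-78,0]], "spin": [0,0,0,0,0,0,0,0], "jaw": [-1,-1,-1,-1,-1,-1,-1,-1]}}

```text
time_s: 2.93
eef_pos: [655.8, 188.5, 241.4]
tool_rot: [-0.001, 0.156, 0.988, 0.0]
wrist_force: [0.5, 0.2, 0.3]
gripper_width: 0.2
grasp_force: 0.0
```

Run:
```python
from h import *; from p import *
np.set_printoptions(precision=2,suppress=True)
s,T=pose(); print(s['joints'],T[:3,3]); 
np.save('cmd.npy',[*T[:3,3],atan2(T[1,1],T[0,1])])
d=grab('wrist'); cv2.imwrite('pics/w1.png',d['pixels'])
h,w=d['depth'].shape; u,v=np.meshgrid(np.arange(w),np.arange(h))
X=np.stack([u,v,np.ones_like(u)],-1)@np.linalg.inv(d['mtx']).T*d['depth'][...,None]
X=X@d['W'][:3,:3].T+d['W'][:3,3]
r=nets.outline_of('wrist','blank')
for q in r[:2]:
    m=q['region']&(d['depth']>0); Q=X[m]; Q=Q[(Q[:,2]>36)&(Q[:,2]<56)]
    a=Q[:,:2]-C; print(round(q['score'],2),len(Q),Q[:,2].mean(),'press x',np.percentile(a@ex,[1,99]),'y',np.percentile(a@ey,[1,99]),cv2.minAreaRect(Q[:,:2].astype(np.float32)))
```

```text
[0.16 0.54 0.38 1.42 0.   0.48] [655.78 188.55 241.39]
0.7 7889 46.97948774022331 press x [-27.67  29.82] y [-18.49 216.08] ((604.35107421875, 16.30628204345703), (254.43760681152344, 62.167964935302734), 72.294921875)
```

View pics/w1.png

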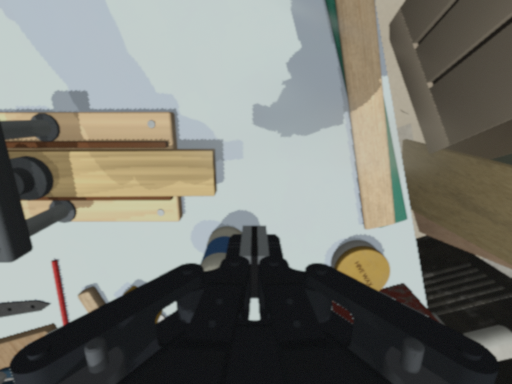

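The wrist view shows the blank's outer end at column 215, rows 150–195. That puts it at press y ≈ 216, centred in the channel. Next I'll descend outside it and push.

Run:
```python
from p import *
plan([(0,250,200,PHI),(0,250,160,PHI),(0,250,120,PHI),(0,250,80,PHI)]+[(0,250,40,PHI)]*4)
plan([(0,y,40,PHI) for y in (240,231,222,213,204,195,187,180)])
```

```text
{"dp": [[-1, -20, 41], [-1, -20, 81], [-1, -20, 121], [-1, -20, 161], [-1, -20, 201], [-1, -20, 201], [-1, -20, 201], [-1, -20, 201]], "spin": [-0.002, -0.002, -0.002, -0.002, -0.002, -0.002, -0.002, -0.002], "jaw": [-1, -1, -1, -1, -1, -1, -1, -1]}
{"dp": [[0, -10, 0], [0, -19, 0], [0, -28, 0], [0, -37, 0], [0, -46, 0], [0, -55, 0], [0, -63, 0], [0, -70, 0]], "spin": [-0.0, -0.0, -0.0, -0.0, -0.0, -0.0, -0.0, -0.0], "jaw": [-1, -1, -1, -1, -1, -1, -1, -1]}
```

Call:
{"api": "servo_tool", "payload": {"dp": [[-1,-20,41],[-1,-20,81],[-1,-20,121],[-1,-20,161],[-1,-20,201],[-1,-20,201],[-1,-20,201],[-1,-20,201]], "spin": [0,0,0,0,0,0,0,0], "jaw": [-1,-1,-1,-1,-1,-1,-1,-1]}}

```text
time_s: 3.7
eef_pos: [650.9, 171.6, 44.0]
tool_rot: [0.001, 0.154, 0.988, 0.0]
wrist_force: [0.5, -0.1, 0.4]
gripper_width: -0.1
grasp_force: 0.0
```

Call:
{"api": "servo_tool", "payload": {"dp": [[0,-10,0],[0,-19,0],[0,-28,0],[0,-37,0],[0,-46,0],[0,-55,0],[0,-63,0],[0,-70,0]], "spin": [0,0,0,0,0,0,0,0], "jaw": [-1,-1,-1,-1,-1,-1,-1,-1]}}

```text
time_s: 4.37
eef_pos: [628.2, 102.6, 41.3]
tool_rot: [-0.0, 0.155, 0.988, 0.0]
wrist_force: [1.1, 3.0, 2.0]
gripper_width: -0.1
grasp_force: 1.4
```

Call:
{"api": "servo_tool", "payload": {"dp": [[0,-3,0],[0,-6,0],[0,-8,0],[0,-10,0],[0,-11,0],[0,-12,0],[0,-13,0],[0,-13,0]], "spin": [0,0,0,0,0,0,0,0], "jaw": [-1,-1,-1,-1,-1,-1,-1,-1]}}

```text
time_s: 5.03
eef_pos: [624.5, 91.3, 41.2]
tool_rot: [-0.0, 0.155, 0.988, -0.0]
wrist_force: [0.7, 0.7, 2.0]
gripper_width: -0.3
grasp_force: 0.8
```

Call:
{"api": "servo_tool", "payload": {"dp": [[0,-1,0],[0,-2,0],[0,-3,0],[0,-3,0]], "spin": [0,0,0,0], "jaw": [-1,-1,-1,-1]}}

```text
time_s: 5.37
eef_pos: [624.9, 90.5, 41.5]
tool_rot: [0.001, 0.154, 0.988, 0.002]
wrist_force: [3.0, 8.7, -0.8]
gripper_width: -0.0
grasp_force: 4.6
```

Call:
{"api": "servo_tool", "payload": {"dp": [[0,-1,0],[0,-2,0],[0,-2,0]], "spin": [0,0,0], "jaw": [-1,-1,-1]}}

```text
time_s: 5.62
eef_pos: [625.3, 90.1, 42.0]
tool_rot: [0.002, 0.154, 0.988, 0.004]
wrist_force: [5.9, 14.0, -0.1]
gripper_width: -0.1
grasp_force: 7.2
```

Call:
{"api": "servo_tool", "payload": {"dp": [[0,8,0],[0,36,0],[0,40,-40],[0,40,-80],[0,40,-120],[0,40,-160],[0,20,-200],[0,-10,-240]], "spin": [0,0,0,0,0,0,0,0], "jaw": [-1,-1,-1,-1,-1,-1,-1,-1]}}

```text
time_s: 6.28
eef_pos: [621.8, 84.0, 274.2]
tool_rot: [0.0, 0.153, 0.988, -0.001]
wrist_force: [0.1, -0.1, 0.6]
gripper_width: 0.0
grasp_force: 0.0
```

Call:
{"api": "servo_tool", "payload": {"dp": [[0,0,-5],[0,0,-10],[0,0,-10],[0,0,-10]], "spin": [0,0,0,0], "jaw": [-1,-1,-1,-1]}}

```text
time_s: 6.62
eef_pos: [621.6, 83.6, 280.4]
tool_rot: [-0.001, 0.155, 0.988, -0.0]
wrist_force: [-0.9, -0.1, -0.1]
gripper_width: -0.0
grasp_force: 0.0
```

```bash
cat > m.py <<'E'
from h import *; from p import *
np.set_printoptions(precision=2,suppress=True)
def cloud(d):
    h,w=d['depth'].shape; u,v=np.meshgrid(np.arange(w),np.arange(h))
    X=np.stack([u,v,np.ones_like(u)],-1)@np.linalg.inv(d['mtx']).T*d['depth'][...,None]
    return X@d['W'][:3,:3].T+d['W'][:3,3]
def sync():
    s,T=pose(); np.save('cmd.npy',[*T[:3,3],atan2(T[1,1],T[0,1])]); a=T[:2,3]-C; print('t',s['time_s'],'tcp press',a@ex,a@ey,T[2,3],'psi-phi',atan2(T[1,1],T[0,1])-PHI,'j',s['joints'],'F',s['wrist_force'])
def look(c,f):
    d=grab(c); X=cloud(d); cv2.imwrite(f,d['pixels']); ok=d['depth']>0
    a=X[...,:2]-C; px,py,z=a@ex,a@ey,X[...,2]
    for q in nets.outline_of(c,'blank')[:1]:
        m=q['region']&ok&(abs(z-46)<8); print(c,'blank',round(q['score'],2),'x',np.percentile(px[m],[1,99]),'y',np.percentile(py[m],[1,99]))
    for q in nets.landmark_of(c,'crank_grip')[:2]:
        p=dep(d,q['uv']); b=atz(d,q['uv'],205)[:2]-C
        x,y=b@ex,b@ey; print(c,'grip',round(q['score'],2),q['uv'],p,'press',x,y,'r',hypot(x,y),'theta',atan2(y,-x))
    m=ok&(z>206)&(z<245)&(np.hypot(px,py)<90)
    if c!='scene' and m.sum()>10:
        q=px[m],py[m]; print(c,'knob cloud',m.sum(),np.median(q[0]),np.median(q[1]),'z',np.percentile(z[m],[5,95]),'theta',atan2(np.median(q[1]),-np.median(q[0])))
    m=ok&(z>125)&(z<142)&(np.hypot(px,py)<85); 
    if m.sum()>50: r=cv2.minAreaRect(X[m][:,:2].astype(np.float32)); b=np.array(r[0])-C; print(c,'bridge',r,'press',b@ex,b@ey)
    return d
E
python3 -c "
from m import *
sync(); look('wrist','pics/w2.png'); look('top','pics/t2.png'); look('scene','pics/s2.png')"
```

```text
t 6.6167 tcp press -0.9288887041490383 159.21773995731996 280.4217885646606 psi-phi -8.122589102876887e-06 j [ 0.01  0.42  0.29  1.45 -0.    0.32] F [-0.94 -0.09 -0.11]
wrist blank 0.81 x [-28.18  29.4 ] y [-144.77  150.09]
wrist knob cloud 84 16.70621820731268 -50.771277891797936 z [206.32 211.03] theta -1.8886856823615876
wrist bridge ((575.1213989257812, -65.43549346923828), (45.97112274169922, 144.20819091796875), 72.3182144165039) press 0.3824765592842486 3.1313263112346768
top blank 0.97 x [-28.96  27.64] y [-146.33  146.09]
top grip 0.58 [306.2, 260.0] [ 316.64 -278.54   26.45] press -193.95433703923024 -259.0432251425147 r 323.6072887753965 theta -0.928106279717477
top grip 0.51 [257.2, 172.4] [ 568.83 -126.3   225.2 ] press 17.97897648439132 -55.64785486912536 r 58.48014489518246 theta -1.8832950258526697
top knob cloud 51 13.023891179281582 -63.57649579466578 z [209.85 230.06] theta -1.7728546827065135
top bridge ((573.7144165039062, -68.3876953125), (46.381534576416016, 146.26470947265625), 72.27680206298828) press -0.05467851686592487 -0.10965975757513356
scene blank 0.58 x [-27.81  30.89] y [-145.09  148.98]
scene grip 0.73 [280.6, 171.6] [ 571.32 -127.47  228.47] press 31.575400753096318 -34.091138956553785 r 46.46731849454727 theta -2.317902408727092
scene bridge ((574.3225708007812, -69.69815826416016), (51.71488571166992, 145.62158203125), 71.21822357177734) press 0.9249654361617943 -1.1714801387025626
```

View pics/w2.png

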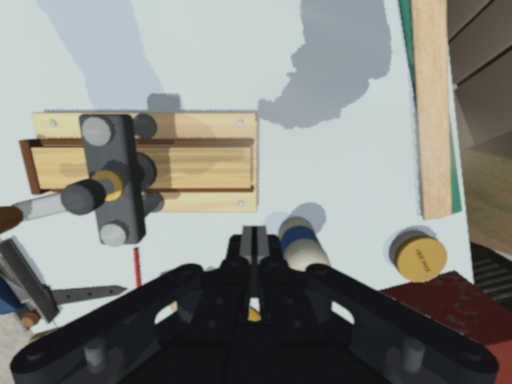

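The blank is home: its near end is at column 250 and it reaches y ≈ -145..150. The crank knob is at (8,218), toward the stop, so θ ≈ -1.8. I'll go over and come down behind it.

```bash
cat > c.py <<'E'
from p import *
def arc(ths,r=65): plan([(-r*cos(t),r*sin(t),207-2*(t+2.3),PHI) for t in ths])
E
python3 - <<'E'
from c import *
g=(-65*cos(-2.5),65*sin(-2.5))
plan([(*g,280,PHI)]*8)
plan([(*g,245,PHI)]+[(*g,207,PHI)]*3)
for k in range(2): arc([-2.5+1.4*k+.175*i for i in range(1,9)])
E
```

```text
{"dp": [[-53, -198, 0], [-53, -198, 0], [-53, -198, 0], [-53, -198, 0], [-53, -198, 0], [-53, -198, 0], [-53, -198, 0], [-53, -198, 0]], "spin": [-0.0, -0.0, -0.0, -0.0, -0.0, -0.0, -0.0, -0.0], "jaw": [-1, -1, -1, -1, -1, -1, -1, -1]}
{"dp": [[0, 0, 35], [0, 0, 73], [0, 0, 73], [0, 0, 73]], "spin": [-0.0, -0.0, -0.0, -0.0], "jaw": [-1, -1, -1, -1]}
{"dp": [[8, -9, 0], [16, -16, 1], [27, -21, 1], [37, -25, 1], [49, -26, 2], [60, -26, 2], [71, -23, 2], [82, -19, 3]], "spin": [-0.0, -0.0, -0.0, -0.0, -0.0, -0.0, -0.0, -0.0], "jaw": [-1, -1, -1, -1, -1, -1, -1, -1]}
{"dp": [[9, 6, 0], [18, 13, 1], [25, 22, 1], [30, 32, 1], [33, 43, 2], [35, 55, 2], [35, 66, 2], [32, 77, 3]], "spin": [-0.0, -0.0, -0.0, -0.0, -0.0, -0.0, -0.0, -0.0], "jaw": [-1, -1, -1, -1, -1, -1, -1, -1]}
```

Call:
{"api": "servo_tool", "payload": {"dp": [[-53,-198,0],[-53,-198,0],[-53,-198,0],[-53,-198,0],[-53,-198,0],[-53,-198,0],[-53,-198,0],[-53,-198,0]], "spin": [0,0,0,0,0,0,0,0], "jaw": [-1,-1,-1,-1,-1,-1,-1,-1]}}

```text
time_s: 7.73
eef_pos: [611.9, -121.4, 282.1]
tool_rot: [-0.0, 0.155, 0.988, 0.0]
wrist_force: [-0.2, 0.2, -0.1]
gripper_width: 0.3
grasp_force: 0.0
```

Call:
{"api": "servo_tool", "payload": {"dp": [[0,0,35],[0,0,73],[0,0,73],[0,0,73]], "spin": [0,0,0,0], "jaw": [-1,-1,-1,-1]}}

```text
time_s: 8.07
eef_pos: [610.2, -119.0, 207.3]
tool_rot: [-0.003, 0.154, 0.988, 0.001]
wrist_force: [-0.2, 0.7, 1.4]
gripper_width: 0.2
grasp_force: 0.0
```

Call:
{"api": "servo_tool", "payload": {"dp": [[8,-9,0],[16,-16,1],[27,-21,1],[37,-25,1],[49,-26,2],[60,-26,2],[71,-23,2],[82,-19,3]], "spin": [0,0,0,0,0,0,0,0], "jaw": [-1,-1,-1,-1,-1,-1,-1,-1]}}

```text
time_s: 8.73
eef_pos: [531.5, -114.7, 210.8]
tool_rot: [0.005, 0.154, 0.988, -0.001]
wrist_force: [2.2, -0.9, 0.0]
gripper_width: -0.0
grasp_force: 1.2
```

```bash
cp cmd.npy k.npy
python3 - <<'E'
from m import *
sync(); look('top','pics/t3.png')
np.save('cmd.npy',np.load('k.npy')); print(cmd())
d=cv2.imread('pics/t3.png'); cv2.imwrite('pics/v3.png',cv2.resize(d[130:230,180:310],(780,600),interpolation=cv2.INTER_CUBIC))
E
```

```text
t 8.7333 tcp press -26.124091906412346 -57.10554018997462 210.81871813809806 psi-phi 0.0007848008696287323 j [-0.36  0.26 -0.11  1.2   0.   -0.05] F [ 2.22 -0.94  0.02]
top blank 0.73 x [-29.11  28.52] y [-149.56  147.98]
[520.71 -31.07 201.42   1.26]
```

View pics/v3.png

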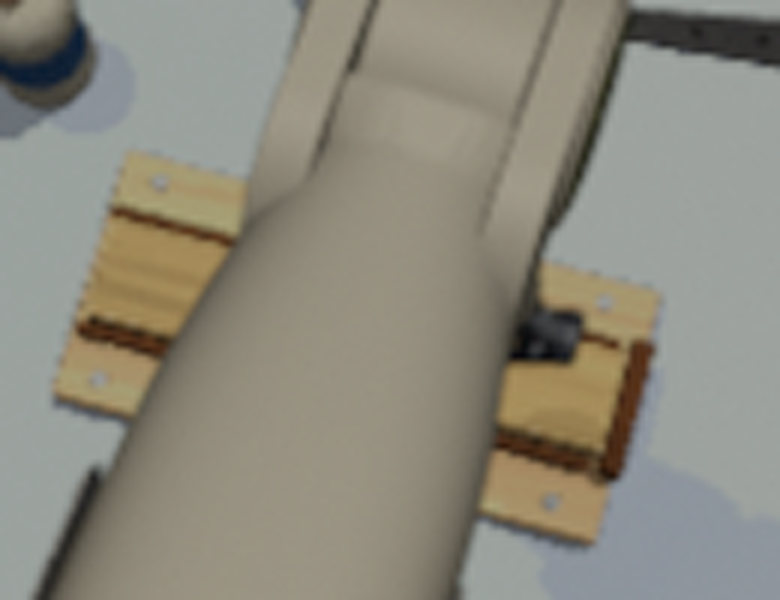

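The arm hides the crank from the top camera, so I'll check with the wrist view and the settled pose.

Run:
```python
from m import *
sync(); look('wrist','pics/w4.png'); d=look('scene','pics/s4.png')
np.save('cmd.npy',np.load('k.npy'))
a=cv2.imread('pics/w4.png'); b=cv2.resize(cv2.imread('pics/s4.png')[100:230,200:350],(443,384),interpolation=cv2.INTER_CUBIC)
cv2.imwrite('pics/v4.png',cv2.resize(np.hstack([a,b]),(800,322)))
```

```text
t 8.8833 tcp press -27.910601285508214 -57.02697863898409 209.5515159195398 psi-phi 0.001420907864612797 j [-0.36  0.26 -0.11  1.2   0.   -0.05] F [ 0.44 -1.1   0.3 ]
wrist blank 0.79 x [-28.38  28.76] y [-145.27  149.49]
wrist grip 0.59 [280.0, 214.5] [508.78 -95.22 225.26] press -45.66325804241491 -43.36757937106212 r 62.975233826906454 theta -0.7596186676674475
wrist knob cloud 3817 -39.8331014273419 -50.5430193520882 z [210.38 243.38] theta -0.9033519144556061
wrist bridge ((573.8444213867188, -66.169677734375), (46.154457092285156, 143.75198364257812), 72.2209701538086) press -0.6089346066985974 2.041921854474472
scene blank 0.58 x [-27.66  29.32] y [-146.33  148.4 ]
scene grip 0.71 [262.3, 166.2] [528.04 -89.68 254.96] press -5.185108040623744 17.285661768498382 r 18.04659104007922 theta 1.279370872683246
scene grip 0.59 [259.6, 178.4] [507.9  -97.36 223.33] press -42.89292422408213 -29.766286022240187 r 52.209527215352786 theta -0.6066656747985452
scene bridge ((573.5542602539062, -75.20929718017578), (48.59300231933594, 148.98580932617188), 64.70863342285156) press 1.8781636733537563 -6.653666415059412
```

View pics/v4.png

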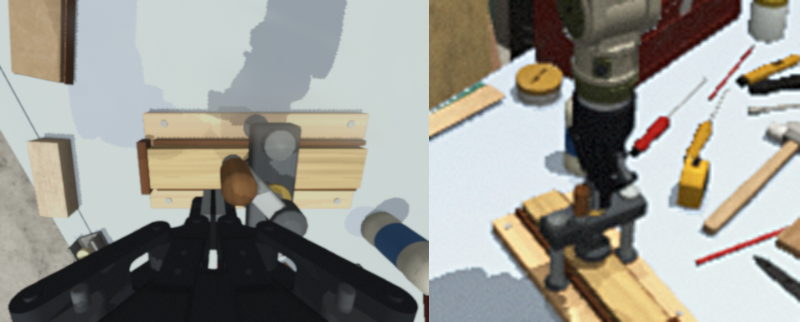

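The knob is being pushed ahead of the fingers, at (238,180) in the left half of the picture. Its θ is about -0.75, which leads the finger by 0.35. I'll carry on round.

Call:
{"api": "servo_tool", "payload": {"dp": [[9,6,0],[18,13,1],[25,22,1],[30,32,1],[33,43,2],[35,55,2],[35,66,2],[32,77,3]], "spin": [0,0,0,0,0,0,0,0], "jaw": [-1,-1,-1,-1,-1,-1,-1,-1]}}

```text
time_s: 9.85
eef_pos: [521.3, -30.1, 203.3]
tool_rot: [-0.0, 0.155, 0.988, -0.0]
wrist_force: [-0.2, -4.5, 1.1]
gripper_width: 0.1
grasp_force: 1.6
```

```bash
python3 - <<'E'
from c import *
for k in range(2,6): arc([-2.5+1.4*k+.175*i for i in range(1,9)])
E
python3 -c "
from h import *;from p import *
s,T=pose();a=T[:2,3]-C;print(a@ex,a@ey,T[2,3],s['wrist_force'],s['joints'])"
```

```text
{"dp": [[-4, 11, 0], [-10, 20, 0], [-18, 29, 1], [-27, 35, 1], [-37, 41, 1], [-48, 44, 2], [-59, 46, 2], [-70, 45, 2]], "spin": [-0.0, -0.0, -0.0, -0.0, -0.0, -0.0, -0.0, -0.0], "jaw": [-1, -1, -1, -1, -1, -1, -1, -1]}
{"dp": [[-11, -2, 1], [-22, -7, 1], [-31, -13, 1], [-40, -20, 2], [-47, -29, 2], [-52, -39, 3], [-55, -50, 3], [-57, -62, 3]], "spin": [-0.0, -0.0, -0.0, -0.0, -0.0, -0.0, -0.0, -0.0], "jaw": [-1, -1, -1, -1, -1, -1, -1, -1]}
{"dp": [[1, -11, 1], [3, -22, 1], [8, -32, 1], [14, -42, 2], [21, -50, 2], [30, -57, 2], [41, -62, 3], [51, -66, 3]], "spin": [-0.0, -0.0, -0.0, -0.0, -0.0, -0.0, -0.0, -0.0], "jaw": [-1, -1, -1, -1, -1, -1, -1, -1]}
{"dp": [[12, -1, 0], [23, -1, 1], [34, 2, 1], [45, 6, 1], [54, 13, 2], [62, 20, 2], [69, 29, 2], [74, 39, 3]], "spin": [-0.0, -0.0, -0.0, -0.0, -0.0, -0.0, -0.0, -0.0], "jaw": [-1, -1, -1, -1, -1, -1, -1, -1]}
-61.71340459845275 20.32000448215277 203.3226272564545 [-0.19551901 -4.47645153  1.13615391] [-2.11121681e-01  2.26497410e-01 -1.66434978e-01  1.17794474e+00
 -6.47160580e-04  9.93100478e-02]
```

Call:
{"api": "servo_tool", "payload": {"dp": [[-4,11,0],[-10,20,0],[-18,29,1],[-27,35,1],[-37,41,1],[-48,44,2],[-59,46,2],[-70,45,2]], "spin": [0,0,0,0,0,0,0,0], "jaw": [-1,-1,-1,-1,-1,-1,-1,-1]}}

```text
time_s: 10.52
eef_pos: [601.6, -8.6, 199.9]
tool_rot: [-0.002, 0.154, 0.988, 0.0]
wrist_force: [-4.1, -0.9, 0.2]
gripper_width: 0.2
grasp_force: 2.1
```

Call:
{"api": "servo_tool", "payload": {"dp": [[-11,-2,1],[-22,-7,1],[-31,-13,1],[-40,-20,2],[-47,-29,2],[-52,-39,3],[-55,-50,3],[-57,-62,3]], "spin": [0,0,0,0,0,0,0,0], "jaw": [-1,-1,-1,-1,-1,-1,-1,-1]}}

```text
time_s: 11.18
eef_pos: [637.4, -86.2, 197.7]
tool_rot: [-0.0, 0.154, 0.988, 0.001]
wrist_force: [-0.7, 4.0, -0.8]
gripper_width: 0.0
grasp_force: 1.9
```

Call:
{"api": "servo_tool", "payload": {"dp": [[1,-11,1],[3,-22,1],[8,-32,1],[14,-42,2],[21,-50,2],[30,-57,2],[41,-62,3],[51,-66,3]], "spin": [0,0,0,0,0,0,0,0], "jaw": [-1,-1,-1,-1,-1,-1,-1,-1]}}

```text
time_s: 11.85
eef_pos: [567.4, -134.5, 195.6]
tool_rot: [0.001, 0.155, 0.988, -0.0]
wrist_force: [3.4, 0.5, -0.5]
gripper_width: -0.1
grasp_force: 1.3
```

```bash
cp cmd.npy k.npy
python3 - <<'E'
from m import *
sync(); look('wrist','pics/w5.png'); np.save('cmd.npy',np.load('k.npy'))
E
```

```text
t 11.85 tcp press 14.153240743402247 -64.9631945825706 195.6011208508848 psi-phi -0.0008914990573616333 j [-0.37  0.34 -0.03  1.2  -0.   -0.06] F [ 3.39  0.53 -0.46]
wrist blank 0.97 x [-28.03  28.76] y [-145.63  149.75]
wrist grip 0.79 [261.0, 211.9] [ 541.38 -123.41  214.49] press -10.40901713412843 -62.11638243122552 r 62.982478547933006 theta -1.404766120169701
wrist knob cloud 7298 2.594895110302823 -61.86775713973388 z [210.47 243.5 ] theta -1.6127143662230505
wrist bridge ((574.1519165039062, -66.92658996582031), (45.3817024230957, 144.64280700683594), 71.96966552734375) press -0.08477495207771057 1.415243284812648
```

View pics/w5.png

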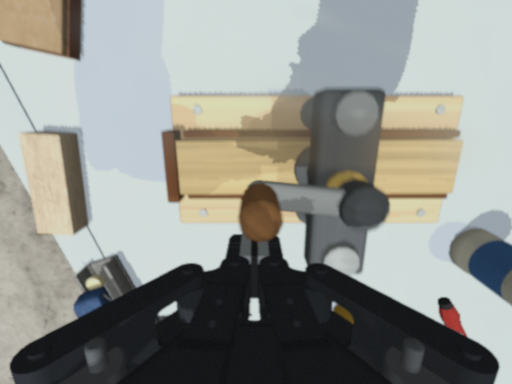

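The wrist view shows the knob at (261,212), leading the finger by 0.38, so θ ≈ 4.88. The blank is still home. I'll continue.

Call:
{"api": "servo_tool", "payload": {"dp": [[12,-1,0],[23,-1,1],[34,2,1],[45,6,1],[54,13,2],[62,20,2],[69,29,2],[74,39,3]], "spin": [0,0,0,0,0,0,0,0], "jaw": [-1,-1,-1,-1,-1,-1,-1,-1]}}

```text
time_s: 12.67
eef_pos: [510.0, -74.1, 192.8]
tool_rot: [0.001, 0.155, 0.988, -0.001]
wrist_force: [1.3, -3.2, 0.7]
gripper_width: 0.0
grasp_force: 1.4
```

```bash
python3 - <<'E'
from c import *
arc([5.9+.15*i for i in range(1,9)])
arc([7.1+.1*i for i in range(1,9)])
E
python3 -c "
from h import *;from p import *
s,T=pose();a=T[:2,3]-C;print(a@ex,a@ey,T[2,3],s['wrist_force'])"
```

```text
{"dp": [[3, 10, 0], [5, 19, 0], [5, 29, 1], [4, 39, 1], [1, 48, 1], [-3, 57, 2], [-9, 65, 2], [-15, 72, 2]], "spin": [-0.0, -0.0, -0.0, -0.0, -0.0, -0.0, -0.0, -0.0], "jaw": [-1, -1, -1, -1, -1, -1, -1, -1]}
{"dp": [[-5, 4, 0], [-11, 8, 1], [-16, 11, 1], [-22, 14, 1], [-29, 16, 1], [-35, 17, 1], [-41, 18, 2], [-48, 18, 2]], "spin": [-0.0, -0.0, -0.0, -0.0, -0.0, -0.0, -0.0, -0.0], "jaw": [-1, -1, -1, -1, -1, -1, -1, -1]}
-59.02399586674064 -24.990251569807047 192.82459609337198 [ 1.3492931  -3.18559684  0.69041322]
```

Call:
{"api": "servo_tool", "payload": {"dp": [[3,10,0],[5,19,0],[5,29,1],[4,39,1],[1,48,1],[-3,57,2],[-9,65,2],[-15,72,2]], "spin": [0,0,0,0,0,0,0,0], "jaw": [-1,-1,-1,-1,-1,-1,-1,-1]}}

```text
time_s: 13.33
eef_pos: [545.6, -8.6, 189.3]
tool_rot: [-0.001, 0.154, 0.988, 0.0]
wrist_force: [-3.5, -5.4, -1.4]
gripper_width: -0.4
grasp_force: 2.3
```

Call:
{"api": "servo_tool", "payload": {"dp": [[-5,4,0],[-11,8,1],[-16,11,1],[-22,14,1],[-29,16,1],[-35,17,1],[-41,18,2],[-48,18,2]], "spin": [0,0,0,0,0,0,0,0], "jaw": [-1,-1,-1,-1,-1,-1,-1,-1]}}

```text
time_s: 14.0
eef_pos: [597.2, -7.4, 188.0]
tool_rot: [-0.001, 0.155, 0.988, -0.0]
wrist_force: [-7.0, -2.2, -0.2]
gripper_width: 0.3
grasp_force: 2.5
```

```bash
cp cmd.npy k.npy
python3 - <<'E'
from m import *
sync(); d=look('wrist','pics/w6.png'); np.save('cmd.npy',np.load('k.npy'))
E
```

```text
t 14.0 tcp press 3.6569988866940655 65.16279681386021 187.95663689033682 psi-phi -0.00016101950835278878 j [-0.15  0.38  0.    1.2  -0.    0.16] F [-7.04 -2.22 -0.21]
wrist blank 0.94 x [-28.39  28.95] y [-145.    149.33]
wrist knob cloud 7372 -7.097422025391822 56.26254094191651 z [210.3  243.69] theta 1.4453108913359465
wrist bridge ((568.457763671875, -63.46772003173828), (45.303924560546875, 131.5111083984375), 72.16565704345703) press -6.5637055295474775 2.967859228229889
```

View pics/w6.png

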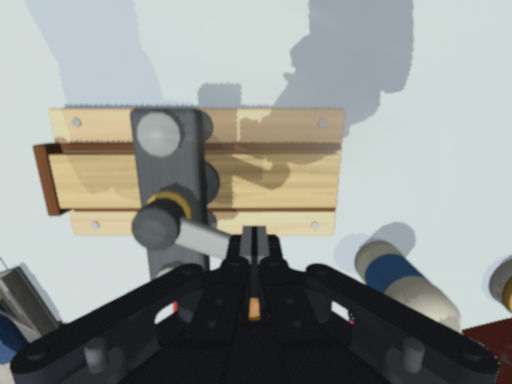

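The knob is hidden behind the fingers, and the arm points toward the blank's +y/+x side. The finger is at 7.91, so the knob is at about 8.28. I'll go 0.25 rad further, then back off, rise clear and check.

Run:
```python
from c import *
arc([7.98,8.06,8.11,8.16,8.16])
b=lambda t,z:(-65*cos(t),65*sin(t),z,PHI)
plan([b(8.05,187),b(7.9,187),b(7.9,225),b(7.9,265),b(7.9,290),(-80,80,290,PHI),(-110,80,290,PHI),(-110,80,290,PHI)])
```

```text
{"dp": [[-5, -1, 0], [-10, -2, 0], [-13, -2, 0], [-17, -3, 0], [-17, -3, 0]], "spin": [-0.0, -0.0, -0.0, -0.0, -0.0], "jaw": [-1, -1, -1, -1, -1]}
{"dp": [[7, 2, -1], [17, 3, -1], [17, 3, -39], [17, 3, -79], [17, 3, -104], [100, 18, -104], [130, 18, -104], [130, 18, -104]], "spin": [-0.0, -0.0, -0.0, -0.0, -0.0, -0.0, -0.0, -0.0], "jaw": [-1, -1, -1, -1, -1, -1, -1, -1]}
```

Call:
{"api": "servo_tool", "payload": {"dp": [[-5,-1,0],[-10,-2,0],[-13,-2,0],[-17,-3,0],[-17,-3,0]], "spin": [0,0,0,0,0], "jaw": [-1,-1,-1,-1,-1]}}

```text
time_s: 14.57
eef_pos: [611.6, -16.3, 187.9]
tool_rot: [-0.001, 0.155, 0.988, -0.001]
wrist_force: [-5.5, -1.4, 0.9]
gripper_width: -0.1
grasp_force: 2.3
```

Call:
{"api": "servo_tool", "payload": {"dp": [[7,2,-1],[17,3,-1],[17,3,-39],[17,3,-79],[17,3,-104],[100,18,-104],[130,18,-104],[130,18,-104]], "spin": [0,0,0,0,0,0,0,0], "jaw": [-1,-1,-1,-1,-1,-1,-1,-1]}}

```text
time_s: 15.23
eef_pos: [493.6, 42.7, 293.5]
tool_rot: [0.002, 0.155, 0.988, 0.001]
wrist_force: [0.5, 0.4, 0.7]
gripper_width: 0.1
grasp_force: 0.0
```

Call:
{"api": "servo_tool", "payload": {"dp": [[50,50,0],[80,80,0],[80,80,0],[80,80,0],[80,80,0]], "spin": [0,0,0,0,0], "jaw": [-1,-1,-1,-1,-1]}}

```text
time_s: 15.65
eef_pos: [442.6, 143.9, 293.4]
tool_rot: [0.002, 0.153, 0.988, 0.001]
wrist_force: [0.3, -0.2, 0.6]
gripper_width: -0.2
grasp_force: 0.0
```

Run:
```python
from m import *
sync()
for c in ('wrist','top','scene'):
    d=grab(c); X=cloud(d); cv2.imwrite(f'pics/{c}7.png',d['pixels']); a=X[...,:2]-C; px,py,z=a@ex,a@ey,X[...,2]
    for q in nets.landmark_of(c,'crank_grip')[:2]:
        b=atz(d,q['uv'],184)[:2]-C; print(c,round(q['score'],2),q['uv'],dep(d,q['uv']),'r',hypot(*b),'th',atan2(b@ey,-(b@ex))+2*pi)
    m=(d['depth']>0)&(z>190)&(z<210)&(np.hypot(px,py)<90)
    if m.sum(): print('knob',m.sum(),np.median(px[m]),np.median(py[m]),atan2(np.median(py[m]),-np.median(px[m]))+2*pi)
    for q in nets.outline_of(c,'blank')[:1]:
        m=q['region']&(abs(z-46)<8); print('blank y',np.percentile(py[m],[1,99]))
d=cv2.imread('pics/top7.png'); cv2.imwrite('pics/v7.png',cv2.resize(d[130:230,180:310],(780,600),interpolation=cv2.INTER_CUBIC))
```

```text
t 15.65 tcp press -189.80270504615598 161.92209663373953 293.38261658899586 psi-phi 0.003624666545365196 j [ 0.14  0.09 -0.11  1.37  0.    0.45] F [ 0.31 -0.16  0.64]
wrist 0.34 [155.5, 279.2] [419.64 112.01 340.14] r 110.27109368072588 th 6.845353774222495
blank y [-146.69  101.38]
top 0.79 [225.3, 157.0] [626.33 -32.69 202.55] r 68.5508861692713 th 8.55126596193088
knob 41 39.91168696766193 48.97769485447739 8.537739236228001
blank y [-145.59  147.25]
scene 0.45 [269.2, 157.7] [625.45 -35.19 201.63] r 83.45588183276894 th 8.512259212746342
knob 44 41.55162180711558 47.05704940088644 8.577327635416003
blank y [-144.89  146.09]
```

View pics/v7.png

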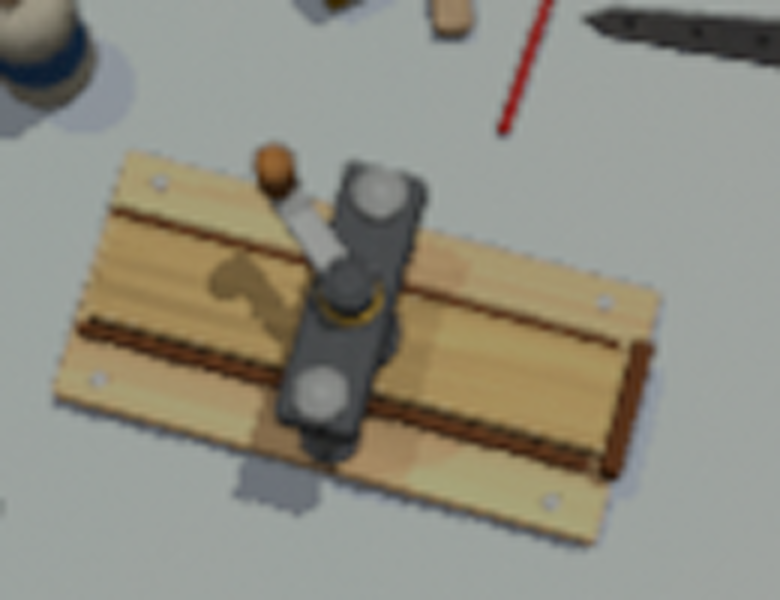

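The top view shows the blank fully home against the stop, around (625,400). The knob is at (273,170), so θ ≈ 8.55 against a target of 8.53. I'm handing in.

```bash
python3 -c "
from rig import manip; print(manip.hand_in())"
```

```text
the job is handed in; nothing more can be done
None
```

I pushed the blank home against the stop and wound the crank to about 8.55 rad (half a turn past first touch is 8.53). The bystanders were never touched, and I handed the job in; hand-in returned no verdict.

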